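Push the spent torch battery through the flap of the used-battery box

ROBOT

A 6-joint arm with a two-finger parallel gripper is mounted at the origin on the work surface. World frame = base frame: x ahead of the robot, y to its left, z up, the work surface at z = 0. Lengths are in m, angles in rad, forces in N, time in s.
With the tool pointing down it reaches from about 0.35 to 0.775 m from the base axis. Payload 5.5 kg.
Tool frame: the origin (TCP) lies midway between the tips of the shut fingers; the grasp point (between the pads) lies 19 mm behind it; z points along the fingers, y is the line along which they close (so a half turn about z gives the same grasp; the last joint's range is limited). The gripper opens to 85 mm and grips with 20 to 120 N. Pads are 22 mm wide; open, the fingers measure 114 mm over their backs; the gripper's body (76 mm by 85 mm) begins 54 mm behind the grasp point. The pads swing forward as they close: fully open they stand 13 mm farther back than shut.
Start: joints at [-1.364, 0.313, 0.046, 1.304, 0, 1.431], TCP at [0.195, -0.541, 0.198] pointing down, gripper open.
Joint ranges: [-2.76, 2.76], [-0.86, 1.69], [-1.03, 1.26], [-2.2, 2.34], [-1.47, 1.5], [-3.14, 3.14]. Speed limits (rad/s): [2.57, 2.57, 3.14, 3.14, 3.14, 3.14].

INTERFACE

Orientations are given as a unit quaternion [w, x, y, z].
In Python, from workcell import telemetry, imaging, env gives the robot as it stands. The module is installed in compiled form; this text tells all that it offers.
- The arm moves only by the tool step_arm, never from a script. Its argument "moves" is a list of rows, each a list of 3 entries, a list of its own where there are three numbers: the shift along the tool's x, y, z in mm, then the turn, a rotation vector about the tool's x, y, z in rad, then the finger opening in mm, from 0 to 85.4. A call has 1 to 8 rows; each row is the pose to reach, as a shift and turn from the pose commanded when the call began, along the tool's axes at that moment; what a row does not reach only later rows make up. A row lasts 1/12 s, in which the tool goes at most 41.7 mm and 7.16 degrees, less where a joint would pass 70% of its speed; a pose out of reach is approached as far as the arm can. A call with a gripper value outside its range is refused whole. The fingers move at their own pace and stop on an object; "grip_force" is the grip in N (left out, the last holds). Time passes only in rows, so rows that repeat a pose let the fingers close. It gives the time, the measured TCP pose, the force, the opening and the grip force at its end, in the units of the state.
- telemetry.get_state(): the state, without advancing time (a new reading comes with each control period).
- imaging.read_camera(name): name is "side" or "top"; returns the picture (384x512x3 uint8, red, green, blue); there is no depth.
- imaging.camera_params(name): a dict with "camera_matrix" (3x3 intrinsics, pixels), "D" ([k1, k2, p1, p2, k3] as OpenCV has them; the pictures are not rectified), "pose" (4x4, takes a point from camera to world coordinates). Camera axes: x right, y up, looking along -z (the intrinsics and any distortion apply to the point x, -y, -z); pixel columns grow to the right and rows downward; lengths in m; the calibration is good to about 2 mm. A picture is of the moment at which its call begins. camera_params takes no time and is no camera call.
- env.hand_in(): hands the job in; it is judged then, once.
The state is a dict: "clock": time; "joint_pos": joint angles; "qvel": joint speeds; "tau": joint torques, N m; "tcp_pos": TCP position; "orientation": TCP orientation; "wrist_force": force on the tool from outside, world axes, zero at the start; "ft_torque": the same for the moment, N m; "finger_gap": finger opening in m; "grip_force": force on a finger pad.
Only numpy, scipy, OpenCV 4.12 (cv2) and the standard library are available. Lean on these libraries where they do the work, as an engineer would, in place of code of your own. Each camera call takes 0.05 s, during which the arm holds its last target. There are 200 camera calls.

TASK

Put the spent torch battery that stands on the white plate into the blue used-battery box: hold it upright, ease it down into the funnel in the lid (the hole was cut by hand and is not quite in the middle, so feel your way in and do not force it) and keep pushing it against the sprung flap until it drops into the box and the flap has sprung shut behind it. Be gentle with the box, and leave the plate and the other things where they stand.

Things in the scene. Friction and masses are not known exactly. Their poses are not given: they have to be found in the camera images.
- cell_centre (a point): Spent torch battery, D size: red cylinder with a black band near its top and steel ends, 33 mm in diameter, 61 mm tall over all (58 mm body, foot chamfered 2 mm, plus a steel contact 10 mm wide, 3 mm tall on top), 0.13 to 0.16 kg. It stands on the plate's flat middle, 5 mm above the chest top. Point: its centre, 30.5 mm above its foot; z up along the battery.
- battery_box: Used-battery box of blue painted sheet steel, hand made, 150 mm (its x) by 130 mm (y) by 140 mm to the top of its closed lid, a yellow battery sign on front and back; heavy, fixed. Origin: middle of its underside on the chest top, z up. Hollow, floor 4 mm thick. A steel inlet plate 100 mm square and 2 mm thick is riveted on the lid, with the funnel in its middle.
- lid_centre (a point): Middle of the lid, 142 mm up, level with the inlet plate's top. The funnel was fitted by eye: its centre is up to 8 mm off this point along the box's x and up to 8 mm along y, not given. Funnel: 60 mm wide at the top, narrowing within 12 mm to a throat of 35.6 mm, 8 mm long. A battery off-centre is pushed sideways to the middle by the slope; going on straight down wedges it.
- flap (a joint): Sprung yellow flap under the throat, 21 mm below the inlet plate's top. 0 = shut, level; swings down only, to 1.5 rad. Takes about 4 to 7 N on the battery just after they meet, less further on. Let go with its foot less than about 25 mm past the flap, the battery stays pinched; by 40 mm at most its weight takes it down and the flap snaps shut. Shut fingers can push on its top from above.
- plate: White ceramic plate, 176 mm across, rim 18 mm high, flat middle about 100 mm across and 5 mm thick; loose. Origin at the centre of its underside.
- spray_can: Green insect spray can with a white cap, 53 mm in diameter, 190 mm tall; loose. Origin at the centre of its underside.
- tumbler: Glass tumbler standing upside down, 68 mm across at the chest top, 110 mm tall; loose. Origin at the centre of its lower end.
- coil_stand: Stamped steel mosquito-coil stand with a green coil on it, 110 mm across, 30 mm tall; loose. Origin at the centre of its underside.
- lighter: Orange plastic lighter lying flat, about 65 by 24 by 12 mm; loose. Origin under its middle.

How it is judged:
On the way:
1. the battery, pressed by the fingers, is in the throat and is opening the flap (value of joint flap above 0.4 rad and contact force between the fingers and cell above 0.5 N and angle between cell_centre's own z axis and vertical below 0.35 rad and height (world z) of cell_centre above 0.09 m), for 0.1 s.
At the end, for the whole second after the job is handed in: The battery lies or stands at rest (under 30 mm/s) inside the box, its centre less than 70 mm above the chest top, the flap is shut again (under 0.08 rad), and the plate and the other things are where they were (height (world z) of cell_centre below 0.07 m and x of cell_centre in the frame of battery_box between -0.075 and 0.075 m and y of cell_centre in the frame of battery_box between -0.065 and 0.065 m and value of joint flap below 0.08 rad and linear speed of cell below 0.03 m/s); the robot touches nothing.
It fails at once if the battery is forced: more than 20 N between it and the box while it is being put in (contact force between cell and battery_box above 20 N and height (world z) of cell_centre above 0.11 m).
It fails at once if the hand bears on the box with more than 15 N (contact force between any of the fingers, the arm and battery_box above 15 N).
It fails at once if the plate is shifted by more than 30 mm or tipped by more than 0.2 rad (distance of plate from where it was at the start of the episode above 0.03 m or angle between plate's own z axis and vertical above 0.2 rad).
It fails at once if the spray can, tumbler, coil stand or lighter is shifted by more than 20 mm or tipped by more than 0.3 rad ((distance of spray_can from where it was at the start of the episode above 0.02 m or angle between spray_can's own z axis and vertical above 0.3 rad) or (distance of tumbler from where it was at the start of the episode above 0.02 m or angle between tumbler's own z axis and vertical above 0.3 rad) or (distance of coil_stand from where it was at the start of the episode above 0.02 m or angle between coil_stand's own z axis and vertical above 0.3 rad) or (distance of lighter from where it was at the start of the episode above 0.02 m or angle between lighter's own z axis and vertical above 0.3 rad)).
It also fails if it takes over 64 s, if anything falls off the work surface, if the arm or the gripper's body presses on something with over 40 N, if the wrist force passes 120 N, or if a joint passes its speed limit or range.

## Working session

There is one attempt and no reset: what is moved stays moved. The work goes in short steps, Python scripts to look and compute and a tool call to move; the robot and the scene stay as the last step left them, time stands still between calls to the robot, and variables do not carry over. Pictures are saved under pics/ and viewed, at most 10 in all, crops included, and the job is handed in when it is done.

Besides the shell and the picture viewer there is one more tool, called after "Emit:" as name(argument=value, ...), one argument or row to a line, values as JSON. step_arm: Moves the arm, as the interface text tells. Its arguments: {"type":"object","properties":{"moves":{"type":"array"},"grip_force":{"type":"number"}},"required":["moves"]}

```bash
mkdir -p pics; cat > h.py <<'E'
import numpy as np, cv2
from workcell import telemetry, imaging, env
def ray(n,u,v):
    p=imaging.camera_params(n);K=np.array(p["camera_matrix"]);D=np.array(p["D"]);T=np.array(p["pose"])
    a=cv2.undistortPoints(np.array([[[u,v]]],float),K,D)[0,0]
    return T[:3,3],T[:3,:3]@np.array([a[0],-a[1],-1])
def onz(n,u,v,z):
    o,d=ray(n,u,v);return o+d*(z-o[2])/d[2]
def proj(n,P):
    p=imaging.camera_params(n);K=np.array(p["camera_matrix"]);D=np.array(p["D"]);T=np.array(p["pose"])
    q=(np.atleast_2d(P)-T[:3,3])@T[:3,:3]; q=q*[1,-1,-1]
    return cv2.projectPoints(q.reshape(-1,1,3),np.zeros(3),np.zeros(3),K,D)[0].reshape(-1,2)
def snap(n,f=None):
    im=imaging.read_camera(n)[:,:,::-1].copy()
    if f: cv2.imwrite("pics/"+f,im)
    return im
E
python3 - <<'E'
from h import *
a=snap("top","t0.png");b=snap("side","s0.png")
cv2.imwrite("pics/both.png",np.hstack([cv2.resize(a,(400,300)),cv2.resize(b,(400,300))]))
for n in("top","side"):print(n,np.round(imaging.camera_params(n)["pose"],3))
s=telemetry.get_state();print(s)
E
```

```text
top [[-0.024  0.985 -0.171  0.411]
 [-1.    -0.022  0.008 -0.003]
 [ 0.004  0.171  0.985  1.156]
 [ 0.     0.     0.     1.   ]]
side [[-0.858  0.266 -0.439  0.092]
 [-0.513 -0.465  0.722  0.836]
 [-0.012  0.845  0.535  0.711]
 [ 0.     0.     0.     1.   ]]
{'clock': 0.1, 'joint_pos': array([-1.36358086e+00,  3.13904792e-01,  4.51055241e-02,  1.30360867e+00,
        7.78591307e-06,  1.43122157e+00]), 'qvel': array([-0.00093002, -0.00028722,  0.00194477,  0.00066347, -0.00116547,
        0.00179386]), 'tau': array([ 2.37748231e-03, -4.81726706e+01,  2.99243474e+01,  1.28318233e-02,
       -1.41338819e-04,  5.62585114e-06]), 'tcp_pos': array([ 0.19533366, -0.54026788,  0.19741505]), 'orientation': array([-8.05477522e-04,  9.85004375e-01,  1.72527481e-01, -2.33567437e-05]), 'wrist_force': array([ 0.06647717,  0.3345328 , -0.21245126]), 'ft_torque': array([-0.01750783,  0.00324576, -0.00151916]), 'grip_force': 0.0, 'finger_gap': 0.08499827035537971}
```

View pics/t0.png

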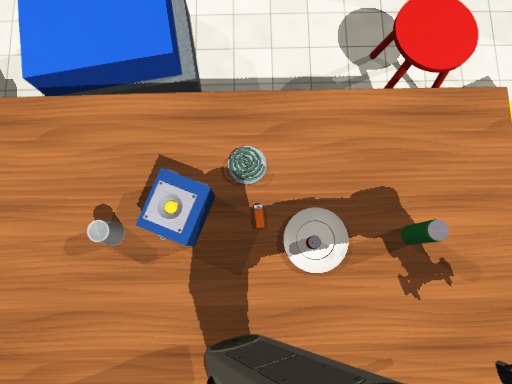

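View pics/s0.png

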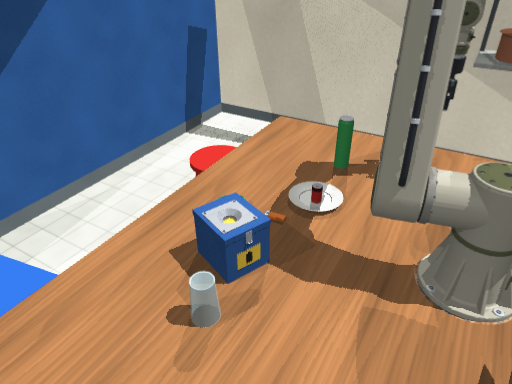

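The top view shows the battery at about (314,241) on the plate (316,240), and the box with its yellow flap at (172,206). The lighter is at (259,216), the coil at (246,165), the can at about (425,232) and the tumbler at (105,232). The side view shows the funnel at (230,218) and the battery at (317,193).

```bash
python3 - <<'E'
from h import *
a=cv2.imread("pics/t0.png");b=cv2.imread("pics/s0.png")
def cr(i,x,y,w):return cv2.resize(i[y:y+w,x:x+w],(400,400),interpolation=cv2.INTER_CUBIC)
t=np.vstack([np.hstack([cr(a,132,166,84),cr(a,274,200,80)])])
cv2.imwrite("pics/c0.png",cv2.resize(t,(800,400)))
def blob(m,x,y,w,h):
    k=np.zeros_like(m);k[y:y+h,x:x+w]=m[y:y+h,x:x+w]
    n,l,s,c=cv2.connectedComponentsWithStats(k.astype(np.uint8));i=1+np.argmax(s[1:,4]);return c[i],s[i]
ha=cv2.cvtColor(a,cv2.COLOR_BGR2HSV);hb=cv2.cvtColor(b,cv2.COLOR_BGR2HSV)
yel=lambda h:(h[...,0]>20)&(h[...,0]<35)&(h[...,1]>150)&(h[...,2]>90)
c,s=blob(yel(ha),140,170,70,70);print("flap top",c,s,onz("top",*c,.121))
c,s=blob(yel(hb),200,200,60,30);print("flap side",c,s,onz("side",*c,.121))
grey=lambda h:(h[...,1]<70)&(h[...,2]>120)
for n,h,r in(("top",ha,(135,165,80,85)),("side",hb,(195,195,75,45))):
    x,y,w,hh=r;m=np.zeros(h.shape[:2],np.uint8);m[y:y+hh,x:x+w]=grey(h)[y:y+hh,x:x+w]*255
    cs=max(cv2.findContours(m,0,2)[0],key=cv2.contourArea);q=cv2.boxPoints(cv2.minAreaRect(cs)) if n=="top" else cv2.approxPolyDP(cv2.convexHull(cs),5,True)[:,0]
    P=np.array([onz(n,*p,.142) for p in q]);print(n,"plate corners",q.tolist(),"\n",P.round(4),P.mean(0))
# battery: red+black in side, top
red=lambda h:((h[...,0]<8)|(h[...,0]>172))&(h[...,1]>120)
c,s=blob(red(hb),300,175,40,40);print("red side",c,s,onz("side",*c,.03))
pl=(ha[...,1]<60)&(ha[...,2]>100)
c,s=blob(pl,270,195,90,90);x,y,w,h=s[:4];print("plate",s,onz("top",x+w/2,y+h/2,.015))
for n,u,v in(("lighter",259,216),("coil",246,165)):print(n,onz("top",u,v,.01))
E
```

```text
flap top [170.89285714 206.9       ] [165 201  13  13 140] [0.54259104 0.20870722 0.121     ]
flap side [229.41666667 219.66666667] [224 218  12   4  36] [0.54882345 0.19928832 0.121     ]
top plate corners [[142.4310302734375, 217.32760620117188], [158.9310302734375, 178.82760620117188], [196.7069091796875, 195.01727294921875], [180.2069091796875, 233.51727294921875]] 
 [[0.5161 0.2729 0.142 ]
 [0.6097 0.2346 0.142 ]
 [0.5676 0.142  0.142 ]
 [0.4753 0.1814 0.142 ]] [0.54218716 0.2077081  0.142     ]
side plate corners [[257, 218], [223, 233], [202, 213], [235, 200]] 
 [[0.4777 0.1826 0.142 ]
 [0.517  0.272  0.142 ]
 [0.6074 0.2332 0.142 ]
 [0.5673 0.1437 0.142 ]] [0.54235753 0.20787854 0.142     ]
red side [315.96491228 196.15789474] [311 190  11  13 114] [ 0.44955089 -0.13843664  0.03      ]
plate [ 283  208   65   65 3255] [ 0.45625092 -0.15885836  0.015     ]
lighter [ 0.52631296 -0.00868181  0.01      ]
coil [0.66910836 0.02411412 0.01      ]
```

View pics/c0.png

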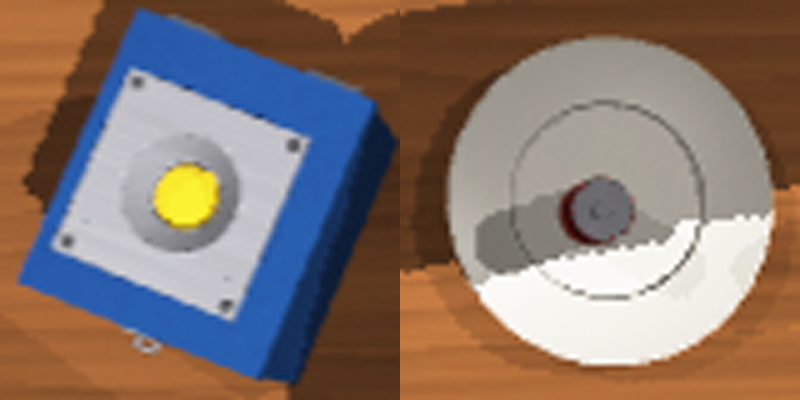

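In the top crops the funnel rim is centred at about (169.6,205.9) px, and the battery's steel top at about (314.1,241.3) px.

```bash
python3 - <<'E'
from h import *
f=lambda *a:np.round(onz(*a),4)
print("rim",f("top",169.5,205.8,.142)); print("yel",f("top",170.9,206.9,.126))
print("cell",f("top",314.1,241.3,.063))
P=onz("top",314.1,241.3,.063)
print(proj("side",[P,P-[0,0,.058]]))
s=telemetry.get_state();t=s["tcp_pos"]
from scipy.spatial.transform import Rotation as R
M=R.from_quat(np.roll(s["orientation"],-1)).as_matrix();print(M.round(3))
for z in(.2,.12,.02):print(z,(M.T@(np.array([P[0],P[1],z])-t)*1000).round(1))
C=cv2.imread("pics/s0.png")
cv2.imwrite("pics/c1.png",np.hstack([cv2.resize(C[195:243,195:275],(480,288),interpolation=2),cv2.resize(C[170:218,290:340],(300,288),interpolation=2)]))
E
```

```text
rim [0.5427 0.2078 0.142 ]
yel [0.542  0.2077 0.126 ]
cell [ 0.4524 -0.1486  0.063 ]
[[317.18685446 185.62391734]
 [315.79815862 200.84516864]]
[[ 0.94   0.34  -0.   ]
 [ 0.34  -0.94   0.002]
 [ 0.    -0.002 -1.   ]]
0.2 [ 374.9 -281.    -2. ]
0.12 [ 374.9 -280.8   77.9]
0.02 [ 374.8 -280.7  177.9]
```

View pics/c1.png

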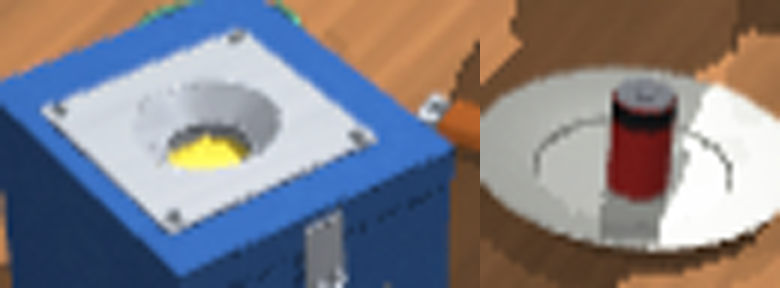

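The side crop puts the rim centre at about (229,215) px and the battery top at about (317,185) px. Both agree with the top view to about 1 px. Now I'll move to the battery.

Emit:
step_arm(
  moves=[
    [[32, -24, -3], [0, 0, -0.11], 85],
    [[64, -48, -6], [0, 0, -0.22], 85],
    [[96, -72, -9], [0, 0, -0.33], 85],
    [[128, -96, -12], [0, 0, -0.44], 85],
    [[160, -120, -15], [0, 0, -0.55], 85],
    [[192, -144, -18], [0, 0, -0.66], 85],
    [[224, -168, -20], [0, 0, -0.77], 85],
    [[256, -192, -20], [0, 0, -0.88], 85],
  ],
  grip_force=40,
)

```text
clock: 0.77
tcp_pos: [0.3716, -0.2715, 0.2185]
orientation: [0.0, 0.816, 0.578, 0.0]
wrist_force: [1.3, -0.9, -0.3]
finger_gap: 0.085
grip_force: 0.0
```

```bash
cat >> h.py <<'E'
from scipy.spatial.transform import Rotation as R
def go(P):
    s=telemetry.get_state();M=R.from_quat(np.roll(s["orientation"],-1)).as_matrix()
    print("tcp",s["tcp_pos"].round(4),"t",s["clock"],"gap",round(s["finger_gap"],4),"grip",s["grip_force"],"F",s["wrist_force"].round(2),"j6",s["joint_pos"][5].round(2))
    print(M.round(3).tolist())
    for p in np.atleast_2d(P):print(p,(M.T@(p-s["tcp_pos"])*1000).round(1))
E
python3 -c "
from h import *
go([[.4524,-.1486,.12],[.4524,-.1486,.038]])"
```

```text
tcp [ 0.3716 -0.2715  0.2185] t 0.7667 gap 0.085 grip 0.0 F [ 1.29 -0.92 -0.3 ] j6 1.1
[[0.333, 0.943, 0.0], [0.943, -0.333, -0.0], [-0.0, 0.0, -1.0]]
[ 0.4524 -0.1486  0.12  ] [142.8  35.3  98.4]
[ 0.4524 -0.1486  0.038 ] [142.9  35.3 180.4]
```

Emit:
step_arm(
  moves=[
    [[36, 9, 25], [0, 0, 0], 85],
    [[72, 18, 50], [0, 0, 0], 85],
    [[108, 27, 75], [0, 0, 0], 85],
    [[143, 35, 98], [0, 0, 0], 85],
    [[143, 35, 98], [0, 0, 0], 85],
    [[143, 35, 98], [0, 0, 0], 85],
  ],
)

```text
clock: 1.27
tcp_pos: [0.4512, -0.1474, 0.1179]
orientation: [-0.002, 0.816, 0.577, -0.001]
wrist_force: [-0.0, 0.4, 0.8]
finger_gap: 0.0852
grip_force: 0.0
```

```bash
python3 -c "
from h import *
go([[.4524,-.1486,.038]])
a=snap('top');b=snap('side')
cv2.imwrite('pics/ap.png',np.hstack([cv2.resize(a[190:290,260:360],(400,400)),cv2.resize(b[140:240,260:360],(400,400))]))"
```

```text
tcp [ 0.4512 -0.1474  0.1179] t 1.2667 gap 0.0852 grip 0.0 F [-0.01  0.44  0.83] j6 1.43
[[0.333, 0.943, -0.004], [0.943, -0.333, 0.002], [0.001, -0.005, -1.0]]
[ 0.4524 -0.1486  0.038 ] [-0.8  1.9 79.8]
```

View pics/ap.png

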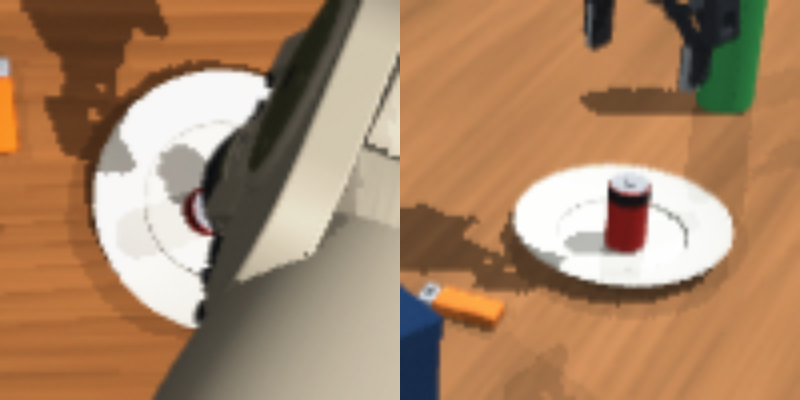

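The side crop shows the open fingers straddling the line of the battery at about (629,210), with nothing in the way. I'll descend and grip.

Emit:
step_arm(
  moves=[
    [[-1, 1.5, 20], [0, 0, 0], 85],
    [[-1, 1.5, 45], [0, 0, 0], 85],
    [[-1, 1.5, 65], [0, 0, 0], 85],
    [[-1, 1.5, 80], [0, 0, 0], 85],
    [[-1, 1.5, 80], [0, 0, 0], 60],
    [[-1, 1.5, 80], [0, 0, 0], 48],
    [[-1, 1.5, 80], [0, 0, 0], 40],
    [[-1, 1.5, 80], [0, 0, 0], 36],
  ],
)

```text
clock: 2.03
tcp_pos: [0.4543, -0.1532, 0.0419]
orientation: [0.001, 0.818, 0.575, 0.001]
wrist_force: [0.1, -0.3, -0.1]
finger_gap: 0.0382
grip_force: 0.0
```

Emit:
step_arm(
  moves=[
    [[0, 0, 0], [0, 0, 0], 33],
    [[0, 0, 0], [0, 0, 0], 28],
    [[0, 0, 0], [0, 0, 0], 25],
    [[0, 0, 0], [0, 0, 0], 25],
    [[0, 0, 0], [0, 0, 0], 25],
  ],
)

```text
clock: 2.45
tcp_pos: [0.4533, -0.1518, 0.0403]
orientation: [0.0, 0.818, 0.576, 0.0]
wrist_force: [0.6, -0.5, 0.4]
finger_gap: 0.0253
grip_force: 0.0
```

```bash
python3 -c "
from h import *
go([[.4524,-.1486,.038]])
b=snap('side')
cv2.imwrite('pics/gr.png',cv2.resize(b[140:240,260:360],(400,400)))"
```

```text
tcp [ 0.4533 -0.1518  0.0403] t 2.45 gap 0.0253 grip 0.0 F [ 0.6  -0.52  0.45] j6 1.42
[[0.337, 0.941, 0.0], [0.941, -0.337, -0.0], [-0.0, 0.0, -1.0]]
[ 0.4524 -0.1486  0.038 ] [ 2.7 -1.9  2.3]
```

View pics/gr.png

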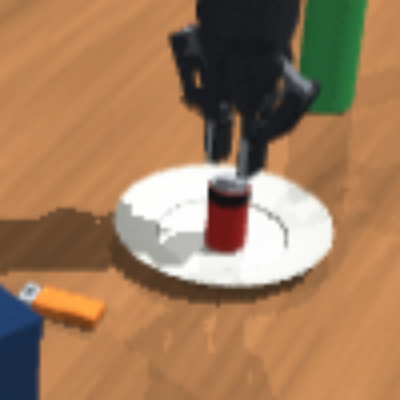

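The fingers shut to 25 mm on nothing. They appear above or behind the battery, with tips at about px (314,180) and (322,184.5). I'll cast these back to see where they are.

```bash
python3 -c "
from h import *
for z in (.03,.05,.07,.09): print(z,onz('side',313.7,180,z).round(3),onz('side',322,184.5,z).round(3))
s=telemetry.get_state();t=s['tcp_pos'];M=R.from_quat(np.roll(s['orientation'],-1)).as_matrix()
print('side tcp tips',proj('side',[t,t+M[:,1]*.0125,t-M[:,1]*.0125]).round(1).tolist())
a=snap('top');cv2.imwrite('pics/gt.png',np.hstack([cv2.resize(a[200:280,274:354],(400,400),interpolation=2)]))"
```

```text
0.03 [ 0.495 -0.226  0.03 ] [ 0.46  -0.213  0.03 ]
0.05 [ 0.483 -0.195  0.05 ] [ 0.449 -0.182  0.05 ]
0.07 [ 0.471 -0.164  0.07 ] [ 0.438 -0.152  0.07 ]
0.09 [ 0.459 -0.133  0.09 ] [ 0.427 -0.121  0.09 ]
side tcp tips [[316.8, 191.1], [313.9, 189.5], [319.7, 192.8]]
```

View pics/gt.png

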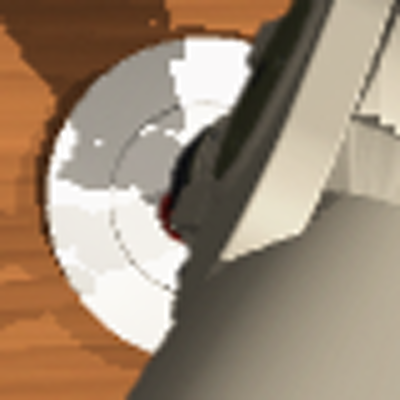

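```bash
python3 -c "
from h import *
for z in (.12,.13,.14,.15,.16): print(z,onz('side',309.5,151,z).round(3),onz('side',332.5,162,z).round(3))
print('now fingers, top black', [onz('top',311,233,z).round(3).tolist() for z in(.07,.1,.13)])
print('expected open tips', (np.array([.4512,-.1474])+np.outer([1,-1],[.04,-.0142])).round(3))"
```

```text
0.12 [ 0.528 -0.252  0.12 ] [ 0.434 -0.217  0.12 ]
0.13 [ 0.521 -0.233  0.13 ] [ 0.428 -0.199  0.13 ]
0.14 [ 0.513 -0.215  0.14 ] [ 0.422 -0.182  0.14 ]
0.15 [ 0.506 -0.197  0.15 ] [ 0.416 -0.164  0.15 ]
0.16 [ 0.499 -0.178  0.16 ] [ 0.411 -0.146  0.16 ]
now fingers, top black [[0.473, -0.141, 0.07], [0.472, -0.137, 0.1], [0.47, -0.133, 0.13]]
expected open tips [[ 0.491 -0.162]
 [ 0.411 -0.133]]
```

Emit:
step_arm(
  moves=[
    [[0, 0, -20], [0, 0, 0], 40],
    [[0, 0, -20], [0, 0, 0], 60],
    [[0, 0, -20], [0, 0, 0], 85],
    [[0, 0, -20], [0, 0, 0], 85],
    [[0, 0, -20], [0, 0, 0], 85],
    [[0, 0, -20], [0, 0, 0], 85],
  ],
)

```text
clock: 3.05
tcp_pos: [0.4527, -0.1516, 0.0595]
orientation: [-0.0, 0.818, 0.576, -0.0]
wrist_force: [-0.4, -0.2, 0.6]
finger_gap: 0.085
grip_force: 0.0
```

The open and closed views, and the top view, all agree that the fingertips sit about 30 mm above the reported TCP. I'll go lower with the fingers open and close with care.

Emit:
step_arm(
  moves=[
    [[3, -1, 15], [0, 0, 0], 85],
    [[3, -1, 30], [0, 0, 0], 85],
    [[3, -1, 40], [0, 0, 0], 85],
    [[3, -1, 45], [0, 0, 0], 85],
    [[3, -1, 45], [0, 0, 0], 85],
    [[3, -1, 45], [0, 0, 0], 60],
    [[3, -1, 45], [0, 0, 0], 48],
    [[3, -1, 45], [0, 0, 0], 40],
  ],
)

```text
clock: 3.72
tcp_pos: [0.4539, -0.1491, 0.0158]
orientation: [0.001, 0.818, 0.576, 0.0]
wrist_force: [-1.3, -0.4, -0.2]
finger_gap: 0.0511
grip_force: 0.0
```

Emit:
step_arm(
  moves=[
    [[0, 0, 0], [0, 0, 0], 36],
    [[0, 0, 0], [0, 0, 0], 33],
    [[0, 0, 0], [0, 0, 0], 30],
    [[0, 0, 0], [0, 0, 0], 27],
    [[0, 0, 0], [0, 0, 0], 25],
    [[0, 0, 0], [0, 0, 0], 25],
  ],
)

```text
clock: 4.22
tcp_pos: [0.4535, -0.1489, 0.0159]
orientation: [0.0, 0.818, 0.576, 0.0]
wrist_force: [-2.2, 0.0, 5.5]
finger_gap: 0.0309
grip_force: 39.4
```

```bash
python3 -c "
from h import *
go([[.4524,-.1486,.038]])
b=snap('side')
cv2.imwrite('pics/gr2.png',cv2.resize(b[150:220,280:350],(560,560),interpolation=2))"
```

```text
tcp [ 0.4535 -0.1489  0.0159] t 4.2167 gap 0.0309 grip 39.39552313182503 F [-2.21  0.04  5.54] j6 1.43
[[0.337, 0.941, 0.001], [0.941, -0.337, -0.001], [-0.0, 0.001, -1.0]]
[ 0.4524 -0.1486  0.038 ] [ -0.1  -1.1 -22.1]
```

View pics/gr2.png

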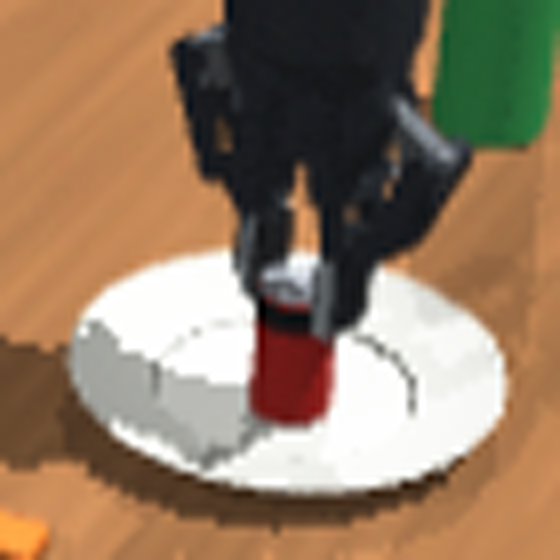

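The fingers now hold the battery's top 15 mm or so, and the grip reads 39 N. I'll raise the grip force and lift.

Emit:
step_arm(
  moves=[
    [[0, 0, 0], [0, 0, 0], 25],
    [[0, 0, -4], [0, 0, 0], 25],
    [[0, 0, -15], [0, 0, 0], 25],
    [[0, 0, -40], [0, 0, 0], 25],
    [[0, 0, -75], [0, 0, 0], 25],
    [[0, 0, -115], [0, 0, 0], 25],
    [[0, 0, -150], [0, 0, 0], 25],
    [[0, 0, -180], [0, 0, 0], 25],
  ],
  grip_force=60,
)

```text
clock: 4.93
tcp_pos: [0.4535, -0.1488, 0.1979]
orientation: [0.001, 0.818, 0.576, 0.0]
wrist_force: [-0.3, -0.5, -2.0]
finger_gap: 0.0306
grip_force: 59.6
```

Emit:
step_arm(
  moves=[
    [[0, 0, 0], [0, 0, 0], 25],
    [[0, 0, 0], [0, 0, 0], 25],
  ],
)

```text
clock: 5.1
tcp_pos: [0.4545, -0.1494, 0.197]
orientation: [0.002, 0.818, 0.576, 0.001]
wrist_force: [0.1, 0.0, -2.7]
finger_gap: 0.0305
grip_force: 59.7
```

```bash
python3 -c "
from h import *
go([[.5425,.2078,.2]])
a=snap('side','lift.png')
s=telemetry.get_state()['tcp_pos']
h=cv2.cvtColor(a,cv2.COLOR_BGR2HSV);m=((h[...,0]<8)|(h[...,0]>172))&(h[...,1]>120)
m=m.astype(np.uint8);m[:,:295]=0;m[:,345:]=0;m[:90]=0;m[215:]=0
n,l,st,c=cv2.connectedComponentsWithStats(m);print(st[1:],c[1:])
print('foot/centre pred',proj('side',[s-[0,0,.011],s+[0,0,.018]]))
"
```

```text
tcp [ 0.4545 -0.1494  0.197 ] t 5.1 gap 0.0305 grip 59.67674123174447 F [ 0.08  0.02 -2.72] j6 1.43
[[0.337, 0.941, 0.004], [0.941, -0.337, -0.002], [-0.001, 0.004, -1.0]]
[0.5425 0.2078 0.2   ] [365.9 -37.6  -3.4]
[[316 133   3   2   3]
 [320 135   3   1   3]
 [315 137  12  15 149]] [[317.         133.66666667]
 [321.         135.        ]
 [320.30872483 144.46979866]]
foot/centre pred [[320.05687597 151.06910919]
 [320.86043438 142.24140341]]
```

Emit:
step_arm(
  moves=[
    [[15, -2, -3], [0, 0, 0], 25],
    [[45, -5, -3], [0, 0, 0], 25],
    [[80, -8, -3], [0, 0, 0], 25],
    [[115, -12, -3], [0, 0, 0], 25],
    [[150, -15, -3], [0, 0, 0], 25],
    [[185, -19, -3], [0, 0, 0], 25],
    [[220, -22, -3], [0, 0, 0], 25],
    [[255, -26, -3], [0, 0, 0], 25],
  ],
)

```text
clock: 5.82
tcp_pos: [0.5135, 0.1018, 0.1957]
orientation: [-0.001, 0.818, 0.576, -0.002]
wrist_force: [0.8, -1.0, -0.6]
finger_gap: 0.0302
grip_force: 59.6
```

Emit:
step_arm(
  moves=[
    [[30, -3, 0], [0, 0, 0], 25],
    [[60, -6, 0], [0, 0, 0], 25],
    [[85, -9, 0], [0, 0, 0], 25],
    [[105, -11, 0], [0, 0, 0], 25],
    [[111, -11, 0], [0, 0, 0], 25],
    [[111, -11, 0], [0, 0, 0], 25],
    [[111, -11, 0], [0, 0, 0], 25],
    [[111, -11, 0], [0, 0, 0], 25],
  ],
)

```text
clock: 6.48
tcp_pos: [0.5411, 0.2072, 0.1972]
orientation: [-0.0, 0.818, 0.575, -0.001]
wrist_force: [1.0, -0.5, -1.4]
finger_gap: 0.0302
grip_force: 59.6
```

```bash
python3 -c "
from h import *
go([[.5433,.2076,.165]])
a=snap('side','over.png')
s=telemetry.get_state()['tcp_pos']
h=cv2.cvtColor(a,cv2.COLOR_BGR2HSV);m=((h[...,0]<8)|(h[...,0]>172))&(h[...,1]>120)
m=m.astype(np.uint8);m[:,:195]=0;m[:,265:]=0;m[:130]=0;m[230:]=0
n,l,st,c=cv2.connectedComponentsWithStats(m);print(st[1:],c[1:])
print('foot/centre pred',proj('side',[s-[0,0,.011],s+[0,0,.018]]))
cv2.imwrite('pics/overc.png',cv2.resize(a[140:250,180:280],(500,550),interpolation=2))
"
```

```text
tcp [0.5411 0.2072 0.1972] t 6.4833 gap 0.0302 grip 59.616677169688046 F [ 1.01 -0.47 -1.43] j6 2.14
[[0.338, 0.941, -0.002], [0.941, -0.338, -0.001], [-0.002, -0.002, -1.0]]
[0.5433 0.2076 0.165 ] [ 1.2  2.  32.2]
[[195 147  19  29 357]
 [213 147   1   1   1]
 [213 152   2   5   6]
 [221 182   7   3   7]
 [222 187  14  17 197]] [[202.34453782 159.98039216]
 [213.         147.        ]
 [213.83333333 153.83333333]
 [224.         183.42857143]
 [228.47715736 195.11675127]]
foot/centre pred [[228.9846683  200.5433821 ]
 [228.43584553 190.4425418 ]]
```

View pics/overc.png

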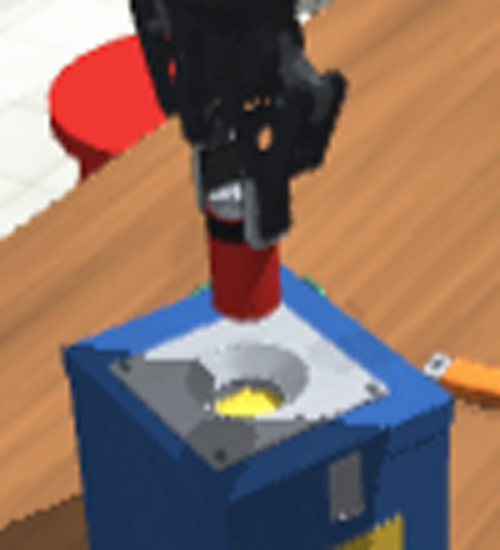

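The battery hangs upright over the funnel, with its foot at about px (229,202) and the funnel at about (229,216). I'll fix the small offset and ease it down.

Emit:
step_arm(
  moves=[
    [[1, 2, 8], [0, 0, 0], 25],
    [[1, 2, 20], [0, 0, 0], 25],
    [[1, 2, 30], [0, 0, 0], 25],
    [[1, 2, 38], [0, 0, 0], 25],
    [[1, 2, 43], [0, 0, 0], 25],
    [[1, 2, 46], [0, 0, 0], 25],
    [[1, 2, 46], [0, 0, 0], 25],
    [[1, 2, 46], [0, 0, 0], 25],
  ],
)

```text
clock: 7.2
tcp_pos: [0.5442, 0.2086, 0.1523]
orientation: [0.0, 0.818, 0.576, 0.0]
wrist_force: [-0.5, -0.5, -1.0]
finger_gap: 0.0303
grip_force: 59.6
```

Emit:
step_arm(
  moves=[
    [[0, 0, 1], [0, 0, 0], 25],
    [[0, 0, 2], [0, 0, 0], 25],
    [[0, 0, 3], [0, 0, 0], 25],
    [[0, 0, 4], [0, 0, 0], 25],
    [[0, 0, 5], [0, 0, 0], 25],
    [[0, 0, 6], [0, 0, 0], 25],
    [[0, 0, 6], [0, 0, 0], 25],
  ],
)

```text
clock: 7.78
tcp_pos: [0.5439, 0.2086, 0.1459]
orientation: [-0.0, 0.818, 0.576, -0.0]
wrist_force: [-0.0, 0.3, -1.0]
finger_gap: 0.0304
grip_force: 59.6
```

Emit:
step_arm(
  moves=[
    [[0, 0, 1], [0, 0, 0], 25],
    [[0, 0, 2], [0, 0, 0], 25],
    [[0, 0, 3], [0, 0, 0], 25],
    [[0, 0, 4], [0, 0, 0], 25],
    [[0, 0, 4], [0, 0, 0], 25],
  ],
)

```text
clock: 8.2
tcp_pos: [0.5439, 0.2085, 0.1419]
orientation: [-0.0, 0.818, 0.576, -0.0]
wrist_force: [-0.2, -0.1, -0.8]
finger_gap: 0.0306
grip_force: 59.6
```

Emit:
step_arm(
  moves=[
    [[0, 0, 0.7], [0, 0, 0], 25],
    [[0, 0, 1.4], [0, 0, 0], 25],
    [[0, 0, 2], [0, 0, 0], 25],
    [[0, 0, 2], [0, 0, 0], 25],
  ],
)

```text
clock: 8.53
tcp_pos: [0.544, 0.2086, 0.14]
orientation: [0.0, 0.818, 0.576, -0.0]
wrist_force: [0.3, -0.0, -1.5]
finger_gap: 0.0301
grip_force: 59.6
```

Foot is at about 0.129 and still free. I'll carry on in small steps.

Emit:
step_arm(
  moves=[
    [[0, 0, 0.7], [0, 0, 0], 25],
    [[0, 0, 1.4], [0, 0, 0], 25],
    [[0, 0, 2], [0, 0, 0], 25],
    [[0, 0, 2], [0, 0, 0], 25],
  ],
)

```text
clock: 8.87
tcp_pos: [0.544, 0.2085, 0.138]
orientation: [0.0, 0.818, 0.576, -0.0]
wrist_force: [-0.7, -0.5, -1.5]
finger_gap: 0.0304
grip_force: 59.6
```

Emit:
step_arm(
  moves=[
    [[0, 0, 0.7], [0, 0, 0], 25],
    [[0, 0, 1.4], [0, 0, 0], 25],
    [[0, 0, 2], [0, 0, 0], 25],
    [[0, 0, 2], [0, 0, 0], 25],
  ],
)

```text
clock: 9.2
tcp_pos: [0.544, 0.2086, 0.136]
orientation: [0.0, 0.818, 0.576, -0.0]
wrist_force: [0.7, -0.2, -0.9]
finger_gap: 0.0304
grip_force: 59.6
```

Emit:
step_arm(
  moves=[
    [[0, 0, 0.7], [0, 0, 0], 25],
    [[0, 0, 1.4], [0, 0, 0], 25],
    [[0, 0, 2], [0, 0, 0], 25],
    [[0, 0, 2], [0, 0, 0], 25],
  ],
)

```text
clock: 9.53
tcp_pos: [0.544, 0.2085, 0.134]
orientation: [0.0, 0.818, 0.576, -0.0]
wrist_force: [0.1, -0.5, -1.3]
finger_gap: 0.0303
grip_force: 59.6
```

Emit:
step_arm(
  moves=[
    [[0, 0, 0.7], [0, 0, 0], 25],
    [[0, 0, 1.4], [0, 0, 0], 25],
    [[0, 0, 2], [0, 0, 0], 25],
    [[0, 0, 2], [0, 0, 0], 25],
  ],
)

```text
clock: 9.87
tcp_pos: [0.5441, 0.2086, 0.132]
orientation: [0.0, 0.818, 0.576, -0.0]
wrist_force: [0.3, -0.4, -1.7]
finger_gap: 0.0307
grip_force: 59.6
```

Emit:
step_arm(
  moves=[
    [[0, 0, 0.7], [0, 0, 0], 25],
    [[0, 0, 1.4], [0, 0, 0], 25],
    [[0, 0, 2], [0, 0, 0], 25],
    [[0, 0, 2], [0, 0, 0], 25],
  ],
)

```text
clock: 10.2
tcp_pos: [0.5443, 0.2087, 0.1306]
orientation: [0.0, 0.818, 0.576, 0.0]
wrist_force: [-1.8, -1.9, 2.6]
finger_gap: 0.0303
grip_force: 60.1
```

The upward force appears right at flap height. I'll keep pushing gently.

Emit:
step_arm(
  moves=[
    [[0, 0, 0.5], [0, 0, 0], 25],
    [[0, 0, 1], [0, 0, 0], 25],
    [[0, 0, 1], [0, 0, 0], 25],
  ],
)

```text
clock: 10.45
tcp_pos: [0.5443, 0.2086, 0.1295]
orientation: [0.0, 0.818, 0.576, 0.0]
wrist_force: [-1.1, -1.4, 4.3]
finger_gap: 0.0305
grip_force: 60.2
```

Emit:
step_arm(
  moves=[
    [[0, 0, 0.5], [0, 0, 0], 25],
    [[0, 0, 1], [0, 0, 0], 25],
    [[0, 0, 1], [0, 0, 0], 25],
  ],
)

```text
clock: 10.7
tcp_pos: [0.5443, 0.2086, 0.1283]
orientation: [0.0, 0.818, 0.576, 0.0]
wrist_force: [-1.2, -1.1, 5.1]
finger_gap: 0.0306
grip_force: 60.3
```

Emit:
step_arm(
  moves=[
    [[-0.6, -0.3, 0.5], [0, 0, 0], 25],
    [[-0.6, -0.3, 1], [0, 0, 0], 25],
    [[-0.6, -0.3, 1.5], [0, 0, 0], 25],
    [[-0.6, -0.3, 2], [0, 0, 0], 25],
    [[-0.6, -0.3, 2], [0, 0, 0], 25],
  ],
)

```text
clock: 11.12
tcp_pos: [0.5441, 0.2082, 0.1261]
orientation: [0.0, 0.818, 0.576, 0.0]
wrist_force: [1.5, -0.3, 3.5]
finger_gap: 0.0307
grip_force: 60.1
```

Emit:
step_arm(
  moves=[
    [[0, 0, 0.5], [0, 0, 0], 25],
    [[0, 0, 1], [0, 0, 0], 25],
    [[0, 0, 1.5], [0, 0, 0], 25],
    [[0, 0, 2], [0, 0, 0], 25],
    [[0, 0, 2], [0, 0, 0], 25],
  ],
)

```text
clock: 11.53
tcp_pos: [0.5438, 0.2081, 0.124]
orientation: [0.0, 0.818, 0.576, 0.0]
wrist_force: [3.0, -0.6, 3.1]
finger_gap: 0.0303
grip_force: 60.0
```

Emit:
step_arm(
  moves=[
    [[0, 0.4, 0.5], [0, 0, 0], 25],
    [[0, 0.4, 1.2], [0, 0, 0], 25],
    [[0, 0.4, 1.8], [0, 0, 0], 25],
    [[0, 0.4, 2.5], [0, 0, 0], 25],
    [[0, 0.4, 2.5], [0, 0, 0], 25],
  ],
)

```text
clock: 11.95
tcp_pos: [0.5438, 0.2079, 0.1212]
orientation: [-0.0, 0.818, 0.576, -0.0]
wrist_force: [2.4, -1.5, 2.2]
finger_gap: 0.0301
grip_force: 59.8
```

Emit:
step_arm(
  moves=[
    [[0, 0, 0.5], [0, 0, 0], 25],
    [[0, 0, 1.2], [0, 0, 0], 25],
    [[0, 0, 1.8], [0, 0, 0], 25],
    [[0, 0, 2.5], [0, 0, 0], 25],
    [[0, 0, 2.5], [0, 0, 0], 25],
  ],
)

```text
clock: 12.37
tcp_pos: [0.5437, 0.208, 0.1188]
orientation: [-0.0, 0.818, 0.576, -0.0]
wrist_force: [2.2, -1.7, 0.1]
finger_gap: 0.0305
grip_force: 59.8
```

Emit:
step_arm(
  moves=[
    [[0, 0, 0.5], [0, 0, 0], 25],
    [[0, 0, 1.2], [0, 0, 0], 25],
    [[0, 0, 2], [0, 0, 0], 25],
    [[0, 0, 2.5], [0, 0, 0], 25],
    [[0, 0, 3], [0, 0, 0], 25],
    [[0, 0, 3], [0, 0, 0], 25],
  ],
)

```text
clock: 12.87
tcp_pos: [0.5437, 0.208, 0.1159]
orientation: [-0.0, 0.818, 0.576, -0.0]
wrist_force: [1.2, -0.8, -0.4]
finger_gap: 0.0307
grip_force: 59.8
```

Emit:
step_arm(
  moves=[
    [[0, 0, 0.5], [0, 0, 0], 25],
    [[0, 0, 1], [0, 0, 0], 25],
    [[0, 0, 1.5], [0, 0, 0], 25],
    [[0, 0, 2], [0, 0, 0], 25],
    [[0, 0, 2], [0, 0, 0], 25],
  ],
)

```text
clock: 13.28
tcp_pos: [0.5438, 0.208, 0.114]
orientation: [-0.0, 0.818, 0.576, -0.0]
wrist_force: [0.9, -1.3, -0.3]
finger_gap: 0.0303
grip_force: 59.8
```

Emit:
step_arm(
  moves=[
    [[0, 0, 0.5], [0, 0, 0], 25],
    [[0, 0, 1], [0, 0, 0], 25],
    [[0, 0, 1.5], [0, 0, 0], 25],
    [[0, 0, 1.5], [0, 0, 0], 25],
  ],
)

```text
clock: 13.62
tcp_pos: [0.5439, 0.208, 0.1125]
orientation: [-0.0, 0.818, 0.576, -0.0]
wrist_force: [1.2, -1.3, -0.5]
finger_gap: 0.0306
grip_force: 59.7
```

Emit:
step_arm(
  moves=[
    [[0, 0, 0.5], [0, 0, 0], 25],
    [[0, 0, 1], [0, 0, 0], 25],
    [[0, 0, 1], [0, 0, 0], 25],
  ],
)

```text
clock: 13.87
tcp_pos: [0.5439, 0.208, 0.1115]
orientation: [-0.0, 0.818, 0.576, -0.0]
wrist_force: [1.8, 0.5, -0.5]
finger_gap: 0.0303
grip_force: 59.7
```

The battery's foot is about 20 mm past the flap. I'll release it, go up, shut the fingers and push from above.

Emit:
step_arm(
  moves=[
    [[0, 0, 0], [0, 0, 0], 35],
    [[0, 0, 0], [0, 0, 0], 42],
    [[0, 0, 0], [0, 0, 0], 50],
    [[0, 0, -2], [0, 0, 0], 55],
    [[0, 0, -8], [0, 0, 0], 55],
    [[0, 0, -20], [0, 0, 0], 55],
    [[0, 0, -35], [0, 0, 0], 55],
    [[0, 0, -40], [0, 0, 0], 55],
  ],
)

```text
clock: 14.53
tcp_pos: [0.545, 0.2083, 0.1542]
orientation: [0.001, 0.818, 0.576, 0.001]
wrist_force: [0.5, -0.3, 0.3]
finger_gap: 0.0547
grip_force: 0.0
```

Emit:
step_arm(
  moves=[
    [[0, 0, 0], [0, 0, 0], 30],
    [[0, 0, 0], [0, 0, 0], 10],
    [[0, 0, 0], [0, 0, 0], 0],
    [[0, 0, 0], [0, 0, 0], 0],
    [[0, 0, 0], [0, 0, 0], 0],
    [[0, 0, 0], [0, 0, 0], 0],
  ],
)

```text
clock: 15.03
tcp_pos: [0.5436, 0.2079, 0.1511]
orientation: [-0.0, 0.818, 0.576, -0.001]
wrist_force: [-0.0, 0.6, -0.3]
finger_gap: -0.0002
grip_force: 0.0
```

```bash
python3 -c "
from h import *
go([[.5433,.2076,.165]])
a=snap('side','rel.png')
cv2.imwrite('pics/relc.png',cv2.resize(a[140:250,180:280],(500,550),interpolation=2))
"
```

```text
tcp [0.5436 0.2079 0.1511] t 15.0333 gap -0.0002 grip 0.0 F [-0.03  0.62 -0.3 ] j6 2.14
[[0.337, 0.941, -0.001], [0.941, -0.337, -0.0], [-0.001, -0.001, -1.0]]
[0.5433 0.2076 0.165 ] [ -0.4  -0.2 -13.9]
```

View pics/relc.png

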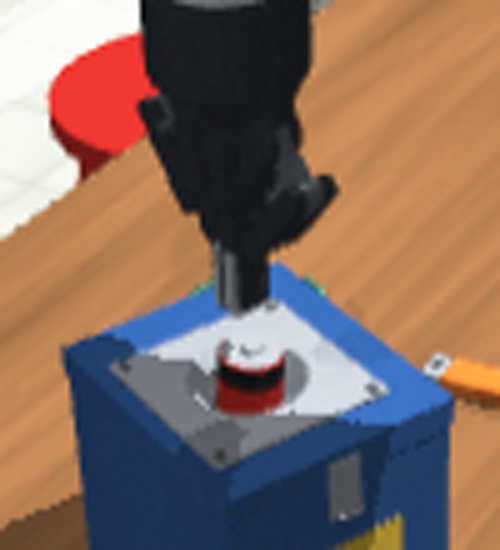

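The battery stands pinched upright in the funnel, and the shut fingers are centred above it. Now I'll press down on it.

Emit:
step_arm(
  moves=[
    [[0, 0, 3], [0, 0, 0], 0],
    [[0, 0, 6], [0, 0, 0], 0],
    [[0, 0, 9], [0, 0, 0], 0],
    [[0, 0, 11], [0, 0, 0], 0],
    [[0, 0, 12], [0, 0, 0], 0],
    [[0, 0, 13], [0, 0, 0], 0],
    [[0, 0, 13], [0, 0, 0], 0],
  ],
)

```text
clock: 15.67
tcp_pos: [0.5439, 0.2079, 0.1384]
orientation: [-0.0, 0.818, 0.576, -0.0]
wrist_force: [0.6, -0.1, 0.3]
finger_gap: 0.0003
grip_force: 0.0
```

Emit:
step_arm(
  moves=[
    [[0, 0, 0.7], [0, 0, 0], 0],
    [[0, 0, 1.4], [0, 0, 0], 0],
    [[0, 0, 2.1], [0, 0, 0], 0],
    [[0, 0, 2.8], [0, 0, 0], 0],
    [[0, 0, 3.5], [0, 0, 0], 0],
    [[0, 0, 4.2], [0, 0, 0], 0],
    [[0, 0, 5], [0, 0, 0], 0],
  ],
)

```text
clock: 16.25
tcp_pos: [0.544, 0.208, 0.1336]
orientation: [0.0, 0.818, 0.576, 0.0]
wrist_force: [0.2, 0.0, 0.2]
finger_gap: -0.0001
grip_force: 0.0
```

Emit:
step_arm(
  moves=[
    [[0, 0, 0.7], [0, 0, 0], 0],
    [[0, 0, 1.4], [0, 0, 0], 0],
    [[0, 0, 2.1], [0, 0, 0], 0],
    [[0, 0, 2.8], [0, 0, 0], 0],
    [[0, 0, 3.5], [0, 0, 0], 0],
    [[0, 0, 4.2], [0, 0, 0], 0],
    [[0, 0, 5], [0, 0, 0], 0],
  ],
)

```text
clock: 16.83
tcp_pos: [0.544, 0.208, 0.1286]
orientation: [0.0, 0.818, 0.576, -0.0]
wrist_force: [-0.9, -0.5, 0.2]
finger_gap: 0.0
grip_force: 0.0
```

Emit:
step_arm(
  moves=[
    [[0, 0, 0.7], [0, 0, 0], 0],
    [[0, 0, 1.4], [0, 0, 0], 0],
    [[0, 0, 2.1], [0, 0, 0], 0],
    [[0, 0, 2.8], [0, 0, 0], 0],
    [[0, 0, 3.5], [0, 0, 0], 0],
    [[0, 0, 4.2], [0, 0, 0], 0],
    [[0, 0, 5], [0, 0, 0], 0],
  ],
)

```text
clock: 17.42
tcp_pos: [0.544, 0.208, 0.1236]
orientation: [0.0, 0.818, 0.576, 0.0]
wrist_force: [0.3, -0.2, 0.5]
finger_gap: 0.0002
grip_force: 0.1
```

Emit:
step_arm(
  moves=[
    [[0, 0, 0.7], [0, 0, 0], 0],
    [[0, 0, 1.4], [0, 0, 0], 0],
    [[0, 0, 2.1], [0, 0, 0], 0],
    [[0, 0, 2.8], [0, 0, 0], 0],
    [[0, 0, 3.5], [0, 0, 0], 0],
    [[0, 0, 4.2], [0, 0, 0], 0],
    [[0, 0, 5], [0, 0, 0], 0],
  ],
)

```text
clock: 18.0
tcp_pos: [0.544, 0.208, 0.1186]
orientation: [0.0, 0.818, 0.576, -0.0]
wrist_force: [-0.9, -0.0, -0.0]
finger_gap: -0.0002
grip_force: 0.0
```

```bash
cat > red.py <<'E'
from h import *
a=snap('side')
h=cv2.cvtColor(a,cv2.COLOR_BGR2HSV)
r=h[200:235,215:245];m=((r[...,0]<8)|(r[...,0]>172))&(r[...,1]>120);y=(r[...,0]>20)&(r[...,0]<35)&(r[...,1]>150)&(r[...,2]>60)
print("red",m.sum(),np.argwhere(m).mean(0)+[200,215] if m.any() else "","yellow",y.sum())
E
python3 red.py
```

```text
red 22 [218.68181818 228.63636364] yellow 0
```

Emit:
step_arm(
  moves=[
    [[0, 0, 0.7], [0, 0, 0], 0],
    [[0, 0, 1.4], [0, 0, 0], 0],
    [[0, 0, 2.1], [0, 0, 0], 0],
    [[0, 0, 2.8], [0, 0, 0], 0],
    [[0, 0, 3.5], [0, 0, 0], 0],
    [[0, 0, 4.2], [0, 0, 0], 0],
    [[0, 0, 5], [0, 0, 0], 0],
  ],
)

```text
clock: 18.63
tcp_pos: [0.544, 0.208, 0.1136]
orientation: [0.0, 0.818, 0.576, -0.0]
wrist_force: [0.2, 0.5, 0.8]
finger_gap: 0.0001
grip_force: 0.0
```

```bash
python3 red.py; sed 's/snap(.side.)/cv2.imread("pics\/rel.png")/' red.py | python3 -
```

```text
red 0  yellow 43
red 79 [218.18987342 229.37974684] yellow 0
```

The battery has dropped: no red is visible, and the yellow flap is showing again. I'll retreat and check.

Emit:
step_arm(
  moves=[
    [[0, 0, -10], [0, 0, 0], 0],
    [[0, 0, -30], [0, 0, 0], 0],
    [[0, 0, -60], [0, 0, 0], 0],
    [[0, 0, -90], [0, 0, 0], 0],
    [[0, 0, -110], [0, 0, 0], 0],
    [[0, 0, -110], [0, 0, 0], 0],
    [[0, 0, -110], [0, 0, 0], 0],
    [[0, 0, -110], [0, 0, 0], 0],
  ],
)

```text
clock: 19.35
tcp_pos: [0.5437, 0.2079, 0.2235]
orientation: [-0.0, 0.818, 0.576, -0.0]
wrist_force: [-0.4, 0.3, -1.0]
finger_gap: -0.0001
grip_force: 0.0
```

```bash
python3 red.py; sed 's/snap(.side.)/cv2.imread("pics\/s0.png")/' red.py | python3 -; python3 -c "
from h import *
go([[.5,.2,.2]])
d=cv2.absdiff(snap('side'),cv2.imread('pics/s0.png')).max(2)
print('can',(d[115:170,333:355]>60).sum(),'lighter',(d[208:224,272:290]>60).sum(),'tumbler',(d[270:328,185:225]>60).sum(),'plate',(d[180:215,287:346]>60).sum())"
```

```text
red 0  yellow 40
red 0  yellow 36
tcp [0.5434 0.2079 0.2227] t 19.4 gap -0.0 grip 0.0 F [ 0.47 -0.29 -0.16] j6 2.14
[[0.337, 0.941, -0.002], [0.941, -0.337, -0.0], [-0.001, -0.001, -1.0]]
[0.5 0.2 0.2] [-22.  -38.1  22.8]
can 123 lighter 247 tumbler 472 plate 1054
```

```bash
python3 -c "
from workcell import env
print(env.hand_in())"
```

```text
the job is handed in; nothing more can be done
None
```

The job is handed in, with no verdict returned: the battery dropped into the box and the yellow flap shows as at the start; I moved nothing else, though my last image check on the other things was inconclusive.

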